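Wedge a board tight in a bench hook

ROBOT

A 7-joint arm with a two-finger parallel gripper is mounted at the origin on a cart in front of the work surface, level with it; the furniture and walls round the work are solid. World frame = base frame: x ahead of the robot, y to its left, z up, the work surface at z = 0. Lengths are in m, angles in rad, forces in N, time in s.
With the tool pointing down it reaches from about 0.4 to 0.925 m from the base axis. Payload 5.6 kg.
Tool frame: the origin (TCP) lies between the finger pads; the fingertips stand 8 mm ahead of it and the grasp point (between the pads) lies 11 mm behind it; z points along the fingers, y is the line along which they close (so a half turn about z gives the same grasp; the last joint's range is limited). The gripper opens to 85 mm and grips with 20 to 120 N. Pads are 22 mm wide; open, the fingers measure 114 mm over their backs; the gripper's body (76 mm by 85 mm) begins 54 mm behind the grasp point. The pads swing forward as they close: fully open they stand 13 mm farther back than shut.
Start: joints at [-1.247, 0.468, -0.012, 1.603, 0.006, 1.071, -0.056], TCP at [0.233, 0.607, 0.239] pointing down, gripper open.
Joint ranges: [-2.53, 2.53], [-0.31, 2.02], [-1.57, 1.55], [0.28, 2.44], [-1.29, 4.43], [0.15, 1.84], [-2.92, 2.92]. Speed limits (rad/s): [2.57, 2.57, 3.14, 3.14, 3.14, 3.14, 3.14].

INTERFACE

Orientations are given as a unit quaternion [x, y, z, w].
In Python, from workcell import * gives the robot as it stands. The module is installed in compiled form; this text tells all that it offers.
- The arm moves only by the tool play_rows, never from a script. Its argument "commands" is a list of rows, each an object of numbers: "hand": the opening, from -1 (shut) to 1 (fully open); "dx", "dy", "dz": the shift along the tool's x, y, z in mm; "roll": the turn about the tool's z in degrees. A call has 1 to 12 rows; each row is the pose to reach, as a shift and turn from the pose commanded when the call began, along the tool's axes at that moment; what a row does not reach only later rows make up. A row lasts 1/12 s, in which the tool goes at most 41.7 mm and 7.16 degrees, less where a joint would pass 70% of its speed; a pose out of reach is approached as far as the arm can. A call with a gripper value outside its range is refused whole. The fingers move at their own pace and stop on an object; the grip force is fixed at half the most. Time passes only in rows, so rows that repeat a pose let the fingers close. It gives the time, the measured TCP pose, the force, the opening and the grip force at its end, in the units of the state.
- read_state(): the state, without advancing time (a new reading comes with each control period).
- get_image(name): name is "side" or "top"; returns (picture, depth): 384x512x3 uint8, red, green, blue; 384x512 float32, m along the optical axis (not along the pixel's ray), 0 where there is no reading.
- camera_info(name): a dict with "intrinsics" (3x3 intrinsics, pixels), "dist_coeffs" ([k1, k2, p1, p2, k3] as OpenCV has them; the pictures are not rectified), "cam_to_world" (4x4, takes a point from camera to world coordinates). Camera axes: x right, y down, z forward; pixel columns grow to the right and rows downward; lengths in m; the calibration is good to about 2 mm. A picture is of the moment at which its call begins. camera_info takes no time and is no camera call.
- finish_job(): hands the job in; it is judged then, once.
The state is a dict: "time_s": time; "joint_positions": joint angles; "joint_vel": joint speeds; "tau": joint torques, N m; "tool_pos": TCP position; "tcp_rot": TCP orientation; "contact_force": force on the tool from outside, world axes, zero at the start; "ft_torque": the same for the moment, N m; "grip_width": opening from 0.0 (shut) to 1.0 (fully open); "gripper_force": force on a finger pad.
Only numpy, scipy, OpenCV 4.12 (cv2) and the standard library are available. Lean on these libraries where they do the work, as an engineer would, in place of code of your own. Each camera call takes 0.05 s, during which the arm holds its last target. There are 200 camera calls.

TASK

Get the board ready for sawing: slide it along the bench hook until its end is fully home against the stop, then put the orange wedge on top of it, thin end first under the hold-down bar, and push the wedge in until it jams tight and holds the board down by itself when you let go. A firm push is enough; do not force it so hard that the board is bruised, and leave the tape measure, the little block and the jar where they are.

Things in the scene. Friction and masses are not known exactly. Their poses are not given: they have to be found in the camera images.
- bench_hook: Fixed bench hook, grey bed 210 (x) x 150 (y) x 18 mm. Origin: centre of its underside, on the bench; its +x points away from the robot to the wooden stop, a rail 30 mm thick and high across the far end, inner face at x = +75 mm. A rigid dark steel hold-down bar crosses over the bed on two 8 mm studs (x -2.5, y +-60 mm, 106 mm above the bench; brass wing nuts).
- stop_face (a point): Point on the inner face of the stop, in the middle of the width, 10 mm above the bed; axes as bench_hook. The board's end belongs against it.
- bar_front (a point): Point below the middle of the bar's near lower edge, at the height of the board's top (38 mm above the bench); axes as bench_hook. The wedge enters here towards +x. The bar is 35 mm (x) x 150 mm (y) x 20 mm thick. Its height differs each time and is not reported: its underside is 9 to 16 mm above the board; wing nuts reach 34 mm above its underside.
- board: Pale timber offcut lying flat and loose on the bed under the bar, 60 (x) x 180 (y) x 20 mm. Origin: centre of its underside. Its long axis is its y, pointing to about -x of bench_hook. It starts 15 to 35 mm short of the stop and may overhang the bed's near end. Home, its far end touches the stop. Softwood: pressed with more than 45 N on its top it is bruised.
- wedge: Orange plastic wedge, loose and flat on the bench, 120 (x) x 34 (y) mm; 4 mm thick at the tip (+x end), rising evenly to 24 mm at the butt (-x end, three black lines on top). About 80 g. Origin: centre of its flat underside. Grip it across its width near the butt. It meets the bar with 30 to 72 mm of it in past the bar's near edge, then jams within a few mm; friction holds it.
- wedge_tip (a point): Middle of the wedge's thin end, 2 mm above its underside; axes as wedge.
- wedge_butt (a point): Middle of the wedge's thick end face, 12 mm above its underside; axes as wedge. A steady level push here of about 15 to 22 N, towards the tip, jams it well.
- tape_measure: Yellow tape measure, 62 x 85 x 37 mm, a bystander. Origin: centre of its underside.
- hardwood_block: Small reddish wooden block, 50 x 60 x 40 mm, a bystander. Origin: centre of its underside.
- shellac_jar: Amber jar with a metal lid, 67 mm across, 108 mm high, a bystander. Origin: centre of its underside.
There are look-alikes about, which are no part of the job. Of the things shaped like the wedge, the orange one is meant.

How it is judged:
By the outcome, as a careful person would: the job done as asked, in the order asked, and still so for the second after the job is handed in, with the robot touching nothing.
It also fails if it takes over 72 s, if anything falls off the work surface, if the arm or the gripper's body presses on something with over 40 N, if the wrist force passes 120 N, or if a joint passes its speed limit or range.

## Working session

There is one attempt and no reset: what is moved stays moved. The work goes in short steps, Python scripts to look and compute and a tool call to move; the robot and the scene stay as the last step left them, time stands still between calls to the robot, and variables do not carry over. Pictures are saved under pics/ and viewed, at most 10 in all, crops included, and the job is handed in when it is done.

Besides the shell and the picture viewer there is one more tool, called as name(argument=value, ...), one argument or row to a line, values as JSON. play_rows: Moves the arm, as the interface text tells. Its arguments: {"type":"object","properties":{"commands":{"type":"array"}},"required":["commands"]}

```bash
mkdir -p pics
cat > h.py <<'E'
from workcell import *
import numpy as np, cv2
def load(n):
    p,d=get_image(n); c=camera_info(n)
    return p,d,c
def xyz(d,c):
    K=np.array(c["intrinsics"],float);D=np.array(c["dist_coeffs"],float);T=np.array(c["cam_to_world"])
    h,w=d.shape
    u,v=np.meshgrid(np.arange(w),np.arange(h))
    n=cv2.undistortPoints(np.stack([u,v],-1).reshape(-1,1,2).astype(np.float64),K,D).reshape(h,w,2)
    P=np.dstack([n*d[...,None],d])
    W=P@T[:3,:3].T+T[:3,3]; W[d==0]=np.nan
    return W,n
def ray(px,c,z):
    K=np.array(c["intrinsics"],float);D=np.array(c["dist_coeffs"],float);T=np.array(c["cam_to_world"])
    n=cv2.undistortPoints(np.array(px,np.float64).reshape(-1,1,2),K,D).reshape(-1,2)
    r=np.c_[n,np.ones(len(n))]@T[:3,:3].T; o=T[:3,3]
    return o+r*((z-o[2])/r[:,2])[:,None]
E
python3 - <<'E'
from h import *
ims=[]
for n in("top","side"):
    p,d,c=load(n); W,_=xyz(d,c); np.savez(f"{n}.npz",p=p,W=W,d=d)
    cv2.imwrite(f"pics/{n}0.png",p[...,::-1]); print(n,np.round(c["cam_to_world"],3).tolist(),np.round(c["intrinsics"],1).tolist(),(d==0).mean())
s=read_state();print(s)
E
```

```text
top [[-0.021, -0.998, 0.058, 0.474], [-1.0, 0.022, 0.002, -0.158], [-0.003, -0.057, -0.998, 1.845], [0.0, 0.0, 0.0, 1.0]] [[467.2, 0.0, 256.2], [0.0, 467.2, 189.1], [0.0, 0.0, 1.0]] 0.0040740966796875
side [[0.943, -0.169, 0.287, 0.01], [-0.333, -0.509, 0.794, -1.732], [0.012, -0.844, -0.536, 1.136], [0.0, 0.0, 0.0, 1.0]] [[486.6, 0.0, 244.7], [0.0, 486.6, 187.8], [0.0, 0.0, 1.0]] 0.012583414713541666
{'time_s': 0.1, 'joint_positions': array([-1.24701892,  0.46829234, -0.01163344,  1.60354397,  0.00599142,
        1.0714152 , -0.05629877]), 'joint_vel': array([ 2.03926675e-03, -1.86376257e-03,  8.18307769e-04, -1.96515541e-03,
       -4.68600431e-05,  8.07195465e-04,  2.42367268e-03]), 'tau': array([ 9.31828945e-04, -5.33512115e+01,  2.15181790e-02, -2.51964676e+01,
        1.14724610e-02,  4.25417471e-03, -2.63951642e-05]), 'tool_pos': array([0.23295787, 0.60628355, 0.23842635]), 'tcp_rot': array([ 1.82382065e-01,  9.83227401e-01, -8.05743357e-04, -1.00826712e-04]), 'contact_force': array([ 0.7682738 , -0.36978219, -0.03220487]), 'ft_torque': array([0.01285716, 0.04143596, 0.04384931]), 'gripper_force': 0.0, 'grip_width': 1.0024078214381786}
```

View pics/top0.png

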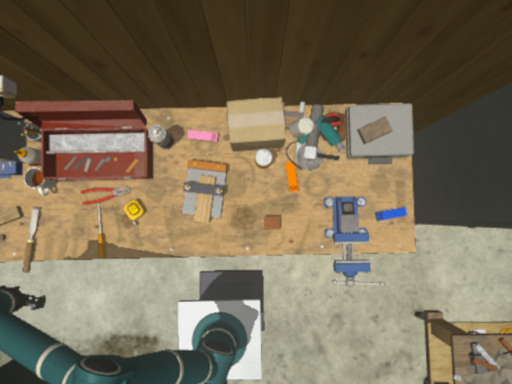

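View pics/side0.png

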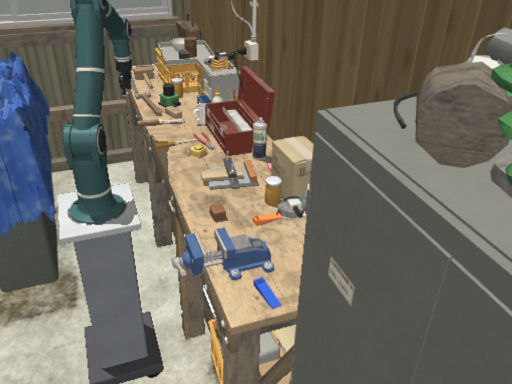

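Top view: the orange wedge is at (292,177), and the bench hook with its board is at (205,192). The jar is at (264,157), the block at (273,222) and the tape at (134,210). Things that could be taken for the wedge: pink at (203,135), blue at (391,214), and the chisel's orange handle at (100,240). I choose the orange one at (292,177) and will check it in a crop.

Run:
```python
from h import *
A=np.load("top.npz");p=A["p"];W=A["W"];B=np.load("side.npz")
a=cv2.resize(p[125:240,170:320],None,fx=5,fy=5,interpolation=cv2.INTER_CUBIC)[:, :750]
cv2.imwrite("pics/crop1.png",a[...,::-1])
b=cv2.resize(B["p"][140:235,190:315],None,fx=6,fy=6,interpolation=cv2.INTER_CUBIC)
cv2.imwrite("pics/crop2.png",b[...,::-1])
c=camera_info("top")
hsv=cv2.cvtColor(p,cv2.COLOR_RGB2HSV)
m=cv2.inRange(hsv,(5,190,150),(18,255,255)); m[:150]=0;m[205:]=0;m[:,:275]=0;m[:,310:]=0
cs=max(cv2.findContours(m,0,1)[0],key=cv2.contourArea)
r=cv2.minAreaRect(cs);box=cv2.boxPoints(r);print("wedge box",box.tolist(),cv2.contourArea(cs));print(np.round(ray(box,c,0.012),4).tolist())
ys,xs=np.nonzero(m)
for v in range(ys.min(),ys.max()+1):
    k=xs[ys==v]
    if len(k): print(v,k.min(),k.max(),np.round(np.nanmedian(W[v,k],axis=0),4))
print("hook z map")
for v in range(158,226,2): print(v,[int(round(1000*z)) if z==z else -1 for z in W[v,180:232:2,2]])
print(np.round(W[190,190],4),np.round(W[205,205],4))
```

```text
wedge box [[284.7286376953125, 162.1907196044922], [293.28607177734375, 160.90708923339844], [297.67236328125, 190.14915466308594], [289.11492919921875, 191.4327850341797]] 214.5
[[0.6831, -0.2686, 0.012], [0.6874, -0.3024, 0.012], [0.5717, -0.3167, 0.012], [0.5674, -0.283, 0.012]]
162 286 291 [ 0.6847 -0.2843  0.0032]
163 286 292 [ 0.68   -0.2838  0.0083]
164 285 293 [ 0.6763 -0.2863  0.006 ]
165 286 293 [ 0.672  -0.2871  0.008 ]
166 286 293 [ 0.6679 -0.2872  0.0084]
167 286 293 [ 0.664  -0.2871  0.0086]
168 286 294 [ 0.6601 -0.2888  0.0089]
169 286 294 [ 0.6559 -0.2888  0.0095]
170 286 294 [ 0.6518 -0.2883  0.0104]
171 287 294 [ 0.6483 -0.2912  0.0075]
172 287 294 [ 0.6439 -0.2906  0.0104]
173 287 295 [ 0.6399 -0.2922  0.0102]
174 287 295 [ 0.6358 -0.292   0.0132]
175 287 295 [ 0.6318 -0.2918  0.0117]
176 287 295 [ 0.6277 -0.2922  0.0129]
177 287 295 [ 0.6238 -0.2916  0.0153]
178 288 295 [ 0.6197 -0.2939  0.0159]
179 288 296 [ 0.6157 -0.2954  0.0154]
180 288 296 [ 0.6119 -0.2953  0.0136]
181 288 296 [ 0.6076 -0.2969  0.019 ]
182 288 296 [ 0.6035 -0.2945  0.022 ]
183 288 296 [ 0.6  
[... 3173 characters left out ...]
13, 18, 31, 44, 49, 41, 43, 45, 43, 44, 18, 15, 11, 14, 23, 3, 3, 3, 1, -5]
214 [-2, 5, 1, -2, 19, 19, 14, 20, 42, 42, 33, 41, 33, 34, 41, 31, 16, 20, 16, 25, 25, -6, 2, -4, 5, 3]
216 [0, -3, -1, 3, 2, -2, 9, 30, 34, 43, 45, 37, 45, 33, 34, 24, 14, 20, 20, 16, 23, -4, 3, 3, 0, -6]
218 [-1, 3, 8, -1, 7, 5, 4, 39, 43, 35, 43, 36, 38, 40, 30, 3, -2, 3, 6, -9, 6, 2, -1, -9, 4, 1]
220 [8, 5, -3, -4, 7, 6, -2, 39, 35, 44, 36, 49, 50, 41, 43, 2, 2, 8, 0, 1, 8, -3, 3, 1, 8, 3]
222 [0, 4, 6, -7, -5, 6, 2, 7, -4, 2, 2, 31, 34, 34, 45, -2, 4, 6, 0, 8, 6, 7, 1, 10, 0, 10]
224 [3, 4, -1, 10, 4, 5, 3, 1, 3, 6, 8, 14, -2, 4, 4, 2, 5, 4, 0, 1, -2, 0, 1, 1, 6, 1]
[0.5778 0.097  0.0739] [0.5205 0.045  0.0391]
```

View pics/crop1.png

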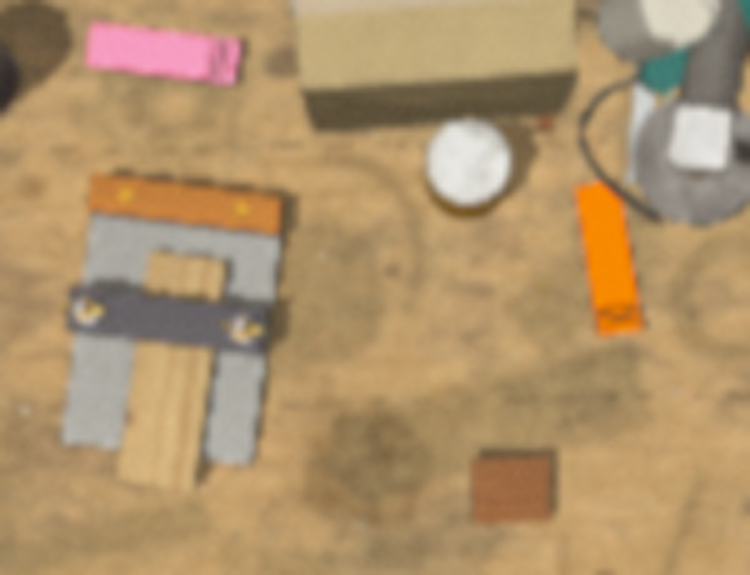

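View pics/crop2.png

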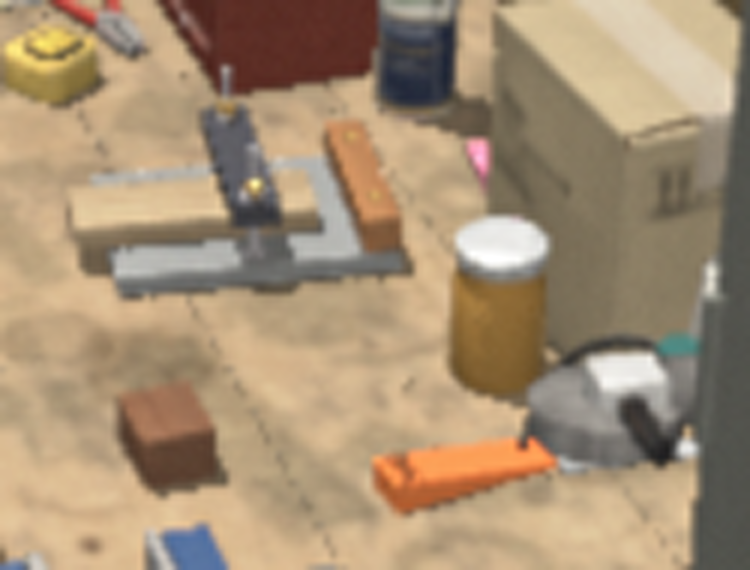

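The crops confirm the orange wedge, with its marked butt towards the robot at (294,190) and its tip at (289,162). The board runs under the bar, with its near end overhanging the bed at about (202,221). Next I measure the hook, board and bar.

Run:
```python
from h import *
A=np.load("top.npz");p=A["p"];W=A["W"];c=camera_info("top")
hsv=cv2.cvtColor(p,cv2.COLOR_RGB2HSV)
def rect(m,z,n):
    m=m.copy();m[:155]=0;m[228:]=0;m[:,:178]=0;m[:,232:]=0
    cs=max(cv2.findContours(m,0,1)[0],key=cv2.contourArea);
    P=ray(cs.reshape(-1,2),c,z)[:,:2].astype(np.float32)*1000
    r=cv2.minAreaRect(P);print(n,np.round(r[0],1),np.round(r[1],1),round(r[2],1));print(np.round(cv2.boxPoints(r),1).tolist());return m
print(hsv[166,200],hsv[205,190],hsv[207,203],hsv[188,200],hsv[215,185])
st=rect(cv2.inRange(hsv,(5,150,100),(16,255,230)),.048,"stop")
gr=cv2.inRange(hsv,(0,0,95),(179,50,200)); rect(gr,.018,"bed");
dk=rect(cv2.inRange(hsv,(100,20,0),(179,255,95)),.071,"bar")
e=cv2.erode(dk,np.ones((3,3)))>0; e[:180]=0;e[198:]=0
print("bar top z",np.nanmedian(W[e][:,2]),np.nanmean(W[e][:,2]),e.sum())
# grey bed edges / board edges per row 
for v in range(172,222,4):
    g=np.nonzero(gr[v,176:232])[0]+176
    # board = gap between the grey
    if len(g)>3:
        k=np.argmax(np.diff(g)); print(v,g.min(),g[k],g[k+1],g.max(),np.round(ray([[g.min()-.5,v],[g.max()+.5,v]],c,.018)[:,:2]*1000,0).tolist(),np.round(ray([[g[k]+.5,v],[g[k+1]-.5,v]],c,.038)[:,:2]*1000,0).tolist())
for v in range(214,226): print(v,hsv[v,196:212].tolist()[::3])
```

```text
[ 15 172 202] [ 27  15 175] [ 19 104 213] [165  10 103] [ 18 109 164]
stop [675.2  34.6] [148.   27.9] 81.6
[[650.5999755859375, -36.599998474121094], [678.2000122070312, -40.70000076293945], [699.7000122070312, 105.69999694824219], [672.0999755859375, 109.80000305175781]]
bed [570.8  53.8] [156.2 179.6] 81.6
[[470.6000061035156, -10.300000190734863], [648.2999877929688, -36.5], [671.0999755859375, 118.0], [493.29998779296875, 144.1999969482422]]Traceback (most recent call last):
  File "<stdin>", line 12, in <module>
  File "<stdin>", line 6, in rect
ValueError: max() iterable argument is empty
```

Run:
```python
from h import *
A=np.load("top.npz");p=A["p"];W=A["W"];c=camera_info("top")
hsv=cv2.cvtColor(p,cv2.COLOR_RGB2HSV)
a=np.deg2rad(-8.4);R=np.array([[np.cos(a),-np.sin(a)],[np.sin(a),np.cos(a)]]);o=np.array([.586,.0485])
H=W.copy();H[...,:2]=(W[...,:2]-o)@R
ok=(abs(H[...,0]+.0025)<.012)&(abs(H[...,1])<.045)&(W[...,2]>.05)
print("bar top z",np.nanmedian(H[ok][:,2]),H[ok][:,2].std(),ok.sum())
okb=(H[...,0]<-.04)&(H[...,0]>-.1)&(abs(H[...,1])<.02);print("board z",np.nanmedian(H[okb][:,2]))
okb=(abs(H[...,1])>.045)&(H[...,0]<-.04)&(H[...,0]>-.1)&(abs(H[...,1])<.07);print("bed z",np.nanmedian(H[okb][:,2]))
t=(abs(W[...,0]-.55)<.04)&(abs(W[...,1]+.15)<.06);print("bench",np.nanmedian(W[t][:,2]))
# profiles in hook frame, at board-top height, from colour: sat + value
K=np.array(c["intrinsics"]);T=np.linalg.inv(c["cam_to_world"])
def samp(hx,hy,z):
    hx,hy=np.broadcast_arrays(hx,hy)
    w=np.c_[np.c_[hx,hy]@R.T+o,np.full(hx.size,z)]
    q=cv2.projectPoints(w,T[:3,:3],T[:3,3],K,np.array(c["dist_coeffs"]))[0].reshape(-1,2).astype(np.float32)
    return cv2.remap(p,q[:,0].reshape(1,-1),q[:,1].reshape(1,-1),1)[0]
for x in(-.10,-.07,-.04,.03):
    y=np.arange(-.05,.0501,.005); s=samp(np.full(y.shape,x),y,.038).astype(int); print(x,(s[:,0]-s[:,2]).tolist())
for y in(-.012,0,.012):
    x=np.arange(-.15,-.09,.004); s=samp(x,np.full(x.shape,y),.038).astype(int); print('near',y,[*zip((x*1000).round().astype(int).tolist(),s.sum(1).tolist(),(s[:,0]-s[:,2]).tolist())])
    x=np.arange(.03,.09,.004); s=samp(x,np.full(x.shape,y),.038).astype(int); print('far',y,[*zip((x*1000).round().astype(int).tolist(),(s[:,0]-s[:,2]).tolist())])
```

```text
bar top z 0.06957487491648406 0.00478109908161802 146
board z 0.03929956747596797
bed z 0.01976938927172278
bench 0.0011384943041699014
-0.1 [14, 12, 16, 52, 84, 88, 89, 88, 86, 86, 88, 89, 88, 90, 86, 53, 19, 12, 14, 14, 13]
-0.07 [12, 9, 14, 50, 82, 86, 88, 87, 85, 87, 87, 87, 89, 86, 82, 48, 15, 9, 10, 9, 10]
-0.04 [9, 9, 15, 51, 82, 86, 86, 85, 84, 86, 87, 86, 86, 86, 80, 44, 13, 9, 11, 11, 11]
0.03 [10, 8, 18, 58, 80, 85, 87, 84, 83, 84, 84, 84, 83, 84, 76, 41, 13, 10, 11, 11, 10]
near -0.012 [(-150, 405, 75), (-146, 420, 79), (-142, 440, 80), (-138, 450, 81), (-134, 460, 81), (-130, 486, 84), (-126, 514, 86), (-122, 515, 86), (-118, 515, 86), (-114, 514, 85), (-110, 517, 85), (-106, 520, 86), (-102, 524, 86), (-98, 525, 87), (-94, 525, 87)]
far -0.012 [(30, 83), (34, 83), (38, 83), (42, 83), (46, 73), (50, 46), (54, 17), (58, 11), (62, 11), (66, 11), (70, 19), (74, 57), (78, 114), (82, 137), (86, 136)]
near 0 [(-150, 426, 79), (-146, 442, 82), (-142, 447, 84), (-138, 444, 81), (-134, 443, 79), (-130, 463, 81), (-126, 496, 86), (-122, 511, 88), (-118, 512, 89), (-114, 508, 89), (-110, 506, 87), (-106, 505, 88), (-102, 505, 88), (-98, 504, 89), (-94, 501, 88)]
far 0 [(30, 84), (34, 84), (38, 83), (42, 82), (46, 71), (50, 42), (54, 18), (58, 10), (62, 10), (66, 11), (70, 21), (74, 67), (78, 119), (82, 135), (86, 136)]
near 0.012 [(-150, 440, 80), (-146, 458, 82), (-142, 461, 81), (-138, 448, 79), (-134, 427, 75), (-130, 458, 78), (-126, 501, 86), (-122, 512, 87), (-118, 513, 86), (-114, 515, 87), (-110, 512, 87), (-106, 506, 87), (-102, 510, 88), (-98, 513, 89), (-94, 511, 88)]
far 0.012 [(30, 82), (34, 84), (38, 84), (42, 83), (46, 79), (50, 50), (54, 16), (58, 10), (62, 9), (66, 10), (70, 18), (74, 55), (78, 114), (82, 137), (86, 135)]
```

Hook frame: origin (586, 48.5) mm, yaw -8.4°. The board sits at hook y = -5 mm, square to the hook and 25 mm short of the stop. The gap under the bar is about 10–11 mm. I move to behind the board's near end with the fingers shut.

play_rows(
  commands=[
    {"hand": -1,"dx": -370,"dy": -435,"dz": 0,"roll": -12.6},
    {"hand": -1,"dx": -370,"dy": -435,"dz": 0,"roll": -12.6},
    {"hand": -1,"dx": -370,"dy": -435,"dz": 0,"roll": -12.6},
    {"hand": -1,"dx": -370,"dy": -435,"dz": 0,"roll": -12.6},
    {"hand": -1,"dx": -370,"dy": -435,"dz": 0,"roll": -12.6},
    {"hand": -1,"dx": -370,"dy": -435,"dz": 0,"roll": -12.6},
    {"hand": -1,"dx": -370,"dy": -435,"dz": 0,"roll": -12.6},
    {"hand": -1,"dx": -370,"dy": -435,"dz": 0,"roll": -12.6},
    {"hand": -1,"dx": -370,"dy": -435,"dz": 0,"roll": -12.6},
    {"hand": -1,"dx": -370,"dy": -435,"dz": 0,"roll": -12.6},
    {"hand": -1,"dx": -370,"dy": -435,"dz": 0,"roll": -12.6},
    {"hand": -1,"dx": -370,"dy": -435,"dz": 0,"roll": -12.6},
  ],
)

```text
time_s: 1.1
tool_pos: [0.3989, 0.133, 0.2393]
tcp_rot: [0.073, 0.997, 0.0, 0.0]
contact_force: [1.2, 0.3, 0.3]
grip_width: 0.003
gripper_force: 0.0
```

play_rows(
  commands=[
    {"hand": -1,"dx": -32,"dy": -61,"dz": 0,"roll": 0},
    {"hand": -1,"dx": -32,"dy": -61,"dz": 40,"roll": 0},
    {"hand": -1,"dx": -32,"dy": -61,"dz": 120,"roll": 0},
    {"hand": -1,"dx": -32,"dy": -61,"dz": 160,"roll": 0},
    {"hand": -1,"dx": -32,"dy": -61,"dz": 190,"roll": 0},
    {"hand": -1,"dx": -32,"dy": -61,"dz": 207,"roll": 0},
    {"hand": -1,"dx": -32,"dy": -61,"dz": 207,"roll": 0},
    {"hand": -1,"dx": -32,"dy": -61,"dz": 207,"roll": 0},
    {"hand": -1,"dx": -32,"dy": -61,"dz": 207,"roll": 0},
  ],
)

```text
time_s: 1.85
tool_pos: [0.4223, 0.07, 0.0334]
tcp_rot: [0.074, 0.997, 0.0, 0.0]
contact_force: [0.4, -0.4, -0.0]
grip_width: -0.002
gripper_force: 0.0
```

```bash
cat >> h.py <<'E'
_a=np.deg2rad(-8.4);HR=np.array([[np.cos(_a),-np.sin(_a)],[np.sin(_a),np.cos(_a)]]);HO=np.array([.586,.0485])
def hk():
    s=read_state();f=s["contact_force"]
    print("t",round(s["time_s"],2),"hook mm",np.round((s["tool_pos"][:2]-HO)@HR*1000,1),"z",round(s["tool_pos"][2]*1000,1),"F hook",np.round(f[:2]@HR,1),round(f[2],1),"grip",round(s["grip_width"]*85,1),round(s["gripper_force"],1))
E
python3 -c "from h import *;hk()"
```

```text
t 1.85 hook mm [-165.    -2.6] z 33.4 F hook [ 0.5 -0.3] -0.0 grip -0.2 0.0
```

play_rows(
  commands=[
    {"hand": -1,"dx": -10,"dy": -2,"dz": 0,"roll": 0},
    {"hand": -1,"dx": -16,"dy": -2,"dz": 0,"roll": 0},
    {"hand": -1,"dx": -20,"dy": -2,"dz": 0,"roll": 0},
    {"hand": -1,"dx": -24,"dy": -2,"dz": 0,"roll": 0},
    {"hand": -1,"dx": -28,"dy": -2,"dz": 0,"roll": 0},
    {"hand": -1,"dx": -31,"dy": -2,"dz": 0,"roll": 0},
    {"hand": -1,"dx": -34,"dy": -2,"dz": 0,"roll": 0},
    {"hand": -1,"dx": -37,"dy": -2,"dz": 0,"roll": 0},
    {"hand": -1,"dx": -39,"dy": -2,"dz": 0,"roll": 0},
    {"hand": -1,"dx": -41,"dy": -2,"dz": 0,"roll": 0},
    {"hand": -1,"dx": -42,"dy": -2,"dz": 0,"roll": 0},
    {"hand": -1,"dx": -43,"dy": -2,"dz": 0,"roll": 0},
  ],
)

```text
time_s: 2.85
tool_pos: [0.464, 0.0617, 0.0322]
tcp_rot: [0.073, 0.997, -0.0, -0.0]
contact_force: [-0.3, 0.7, 0.1]
grip_width: 0.003
gripper_force: 0.4
```

```bash
python3 -c "from h import *;hk()"
```

```text
t 2.85 hook mm [-122.6   -4.8] z 32.2 F hook [-0.4  0.7] 0.1 grip 0.2 0.4
```

play_rows(
  commands=[
    {"hand": -1,"dx": -1,"dy": 0,"dz": 0,"roll": 0},
    {"hand": -1,"dx": -2,"dy": 0,"dz": 0,"roll": 0},
    {"hand": -1,"dx": -3,"dy": 0,"dz": 0,"roll": 0},
    {"hand": -1,"dx": -4,"dy": 0,"dz": 0,"roll": 0},
    {"hand": -1,"dx": -5,"dy": 0,"dz": 0,"roll": 0},
    {"hand": -1,"dx": -5,"dy": 0,"dz": 0,"roll": 0},
  ],
)

```text
time_s: 3.35
tool_pos: [0.4692, 0.061, 0.0323]
tcp_rot: [0.073, 0.997, 0.0, 0.0]
contact_force: [-0.8, 0.1, 0.9]
grip_width: 0.001
gripper_force: 0.0
```

Run:
```python
from h import *
hk()
p,d,c=load("side");cv2.imwrite("pics/s2.png",cv2.resize(p[140:200,190:270],None,fx=8,fy=8,interpolation=2)[...,::-1])
```

```text
t 3.35 hook mm [-117.4   -4.7] z 32.3 F hook [-0.8 -0. ] 0.9 grip 0.1 0.0
```

View pics/s2.png

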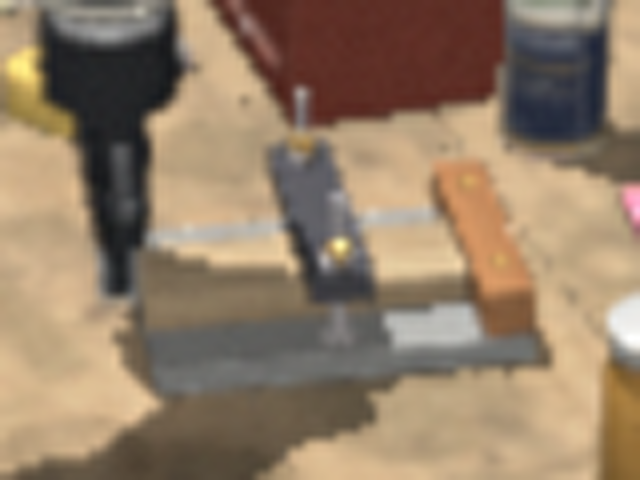

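The finger at (120,270) is against the board's near end, and the board's far end at (470,275) is nearly at the stop. I continue in 1 mm steps.

play_rows(
  commands=[
    {"hand": -1,"dx": -1,"dy": 0,"dz": 0,"roll": 0},
    {"hand": -1,"dx": -2,"dy": 0,"dz": 0,"roll": 0},
    {"hand": -1,"dx": -3,"dy": 0,"dz": 0,"roll": 0},
    {"hand": -1,"dx": -3,"dy": 0,"dz": 0,"roll": 0},
    {"hand": -1,"dx": -3,"dy": 0,"dz": 0,"roll": 0},
  ],
)

```text
time_s: 3.82
tool_pos: [0.4695, 0.0609, 0.032]
tcp_rot: [0.073, 0.997, -0.0, -0.002]
contact_force: [-5.8, 1.3, 5.3]
grip_width: -0.001
gripper_force: 3.1
```

```bash
python3 -c "from h import *;hk()"
```

```text
t 3.82 hook mm [-117.    -4.8] z 32.0 F hook [-5.9  0.5] 5.3 grip -0.1 3.1
```

play_rows(
  commands=[
    {"hand": -1,"dx": -2,"dy": 0,"dz": 0,"roll": 0},
    {"hand": -1,"dx": -4,"dy": 0,"dz": 0,"roll": 0},
    {"hand": -1,"dx": -4,"dy": 0,"dz": 0,"roll": 0},
    {"hand": -1,"dx": -4,"dy": 0,"dz": 0,"roll": 0},
  ],
)

```text
time_s: 4.15
tool_pos: [0.4696, 0.0607, 0.0314]
tcp_rot: [0.073, 0.997, -0.0, -0.006]
contact_force: [-13.6, 2.1, 10.8]
grip_width: -0.001
gripper_force: 7.1
```

Run:
```python
from h import *
hk()
p,d,c=load("side");cv2.imwrite("pics/s3.png",cv2.resize(p[155:190,220:265],None,fx=14,fy=14,interpolation=2)[...,::-1])
```

```text
t 4.15 hook mm [-117.    -4.9] z 31.4 F hook [-13.7   0.1] 10.8 grip -0.1 7.1
```

View pics/s3.png

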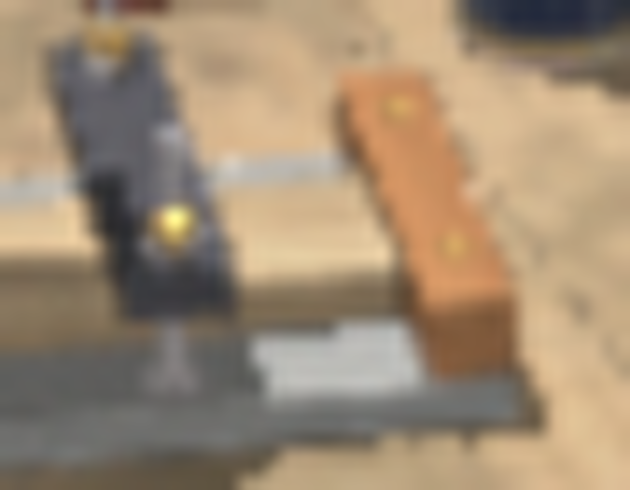

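play_rows(
  commands=[
    {"hand": -1,"dx": 12,"dy": 0,"dz": 0,"roll": 0},
    {"hand": -1,"dx": 25,"dy": 0,"dz": 0,"roll": 0},
    {"hand": -1,"dx": 30,"dy": 0,"dz": 0,"roll": 0},
    {"hand": -1,"dx": 30,"dy": 0,"dz": -40,"roll": 0},
    {"hand": -1,"dx": 30,"dy": 0,"dz": -80,"roll": 0},
    {"hand": -1,"dx": 30,"dy": 0,"dz": -120,"roll": 0},
    {"hand": 0.3,"dx": 30,"dy": -40,"dz": -140,"roll": 0},
    {"hand": 0.3,"dx": 30,"dy": -80,"dz": -140,"roll": 0},
    {"hand": 0.3,"dx": 30,"dy": -120,"dz": -140,"roll": 0},
    {"hand": 0.3,"dx": 30,"dy": -160,"dz": -140,"roll": 0},
    {"hand": 0.3,"dx": 30,"dy": -200,"dz": -140,"roll": 0},
    {"hand": 0.3,"dx": 30,"dy": -200,"dz": -140,"roll": 0},
  ],
)

```text
time_s: 5.2
tool_pos: [0.416, -0.1412, 0.1733]
tcp_rot: [0.079, 0.997, -0.002, 0.002]
contact_force: [-0.7, -0.0, -0.4]
grip_width: 0.643
gripper_force: 0.0
```

```bash
cat > b.py <<'E'
from h import *
hk();print(read_state()["tool_pos"],read_state()["tcp_rot"])
p,d,c=load("top");np.save("top1.npy",p)
K=np.array(c["intrinsics"]);T=np.linalg.inv(c["cam_to_world"])
def samp(hx,hy,z):
    w=np.c_[np.c_[hx,hy]@HR.T+HO,np.full(len(hx),z)]
    q=cv2.projectPoints(w,T[:3,:3],T[:3,3],K,np.array(c["dist_coeffs"]))[0].reshape(-1,2).astype(np.float32)
    return cv2.remap(p,q[:,0].reshape(1,-1),q[:,1].reshape(1,-1),1)[0].astype(int)
for y in(-.025,-.005,.015,.045):
    x=np.arange(.03,.09,.004); s=samp(x,np.full(x.shape,y),.038); print('far',y,[*zip((x*1000).round().astype(int).tolist(),(s[:,0]-s[:,2]).tolist())])
for x in(-.09,-.04,.03):
    y=np.arange(-.05,.0501,.005); s=samp(np.full(y.shape,x),y,.038); print(x,(s[:,0]-s[:,2]).tolist())
E
python3 b.py
```

```text
t 5.2 hook mm [-140.5 -212.5] z 173.3 F hook [-0.7 -0.1] -0.4 grip 54.7 0.0
[ 0.41600634 -0.14120751  0.17326669] [ 0.07897097  0.99687441 -0.00164678  0.00150868]
far -0.025 [(30, 85), (34, 87), (38, 86), (42, 86), (46, 86), (50, 86), (54, 85), (58, 85), (62, 84), (66, 84), (70, 83), (74, 92), (78, 124), (82, 140), (86, 140)]
far -0.005 [(30, 88), (34, 87), (38, 87), (42, 86), (46, 85), (50, 88), (54, 87), (58, 86), (62, 85), (66, 84), (70, 84), (74, 102), (78, 129), (82, 140), (86, 139)]
far 0.015 [(30, 86), (34, 87), (38, 87), (42, 88), (46, 86), (50, 86), (54, 85), (58, 86), (62, 85), (66, 84), (70, 82), (74, 91), (78, 122), (82, 139), (86, 137)]
far 0.045 [(30, 9), (34, 12), (38, 11), (42, 10), (46, 10), (50, 12), (54, 11), (58, 10), (62, 10), (66, 11), (70, 18), (74, 55), (78, 117), (82, 143), (86, 146)]
-0.09 [10, 10, 10, 45, 82, 91, 90, 87, 87, 89, 90, 90, 89, 89, 86, 55, 16, 10, 10, 11, 10]
-0.04 [10, 9, 13, 50, 83, 88, 89, 88, 87, 88, 88, 88, 88, 90, 86, 52, 16, 10, 11, 11, 11]
0.03 [11, 11, 11, 46, 79, 85, 87, 86, 86, 88, 88, 86, 86, 86, 81, 50, 16, 10, 11, 9, 10]
```

Board home: its colour is continuous up to the stop. Next I go above the wedge's butt.

play_rows(
  commands=[
    {"hand": 0.3,"dx": -191,"dy": -130,"dz": 0,"roll": -15.3},
    {"hand": 0.3,"dx": -191,"dy": -130,"dz": 0,"roll": -15.3},
    {"hand": 0.3,"dx": -191,"dy": -130,"dz": 20,"roll": -15.3},
    {"hand": 0.3,"dx": -191,"dy": -130,"dz": 40,"roll": -15.3},
    {"hand": 0.3,"dx": -191,"dy": -130,"dz": 60,"roll": -15.3},
    {"hand": 0.3,"dx": -191,"dy": -130,"dz": 80,"roll": -15.3},
    {"hand": 0.3,"dx": -191,"dy": -130,"dz": 100,"roll": -15.3},
    {"hand": 0.3,"dx": -191,"dy": -130,"dz": 110,"roll": -15.3},
    {"hand": 0.3,"dx": -191,"dy": -130,"dz": 110,"roll": -15.3},
    {"hand": 0.3,"dx": -191,"dy": -130,"dz": 110,"roll": -15.3},
  ],
)

```text
time_s: 6.08
tool_pos: [0.5867, -0.2886, 0.0622]
tcp_rot: [-0.061, 0.998, 0.001, -0.0]
contact_force: [-0.0, -0.1, 0.8]
grip_width: 0.647
gripper_force: 0.0
```

Run:
```python
from h import *
hk();s=read_state();print(s["tool_pos"],s["tcp_rot"])
p,d,c=load("side");cv2.imwrite("pics/s4.png",cv2.resize(p[175:240,230:310],None,fx=8,fy=8,interpolation=2)[...,::-1])
```

```text
t 6.08 hook mm [  49.9 -333.4] z 62.2 F hook [-0.  -0.1] 0.8 grip 55.0 0.0
[ 0.58666336 -0.28862233  0.06224511] [-6.06050894e-02  9.98161602e-01  5.13722766e-04 -4.18417936e-04]
```

View pics/s4.png

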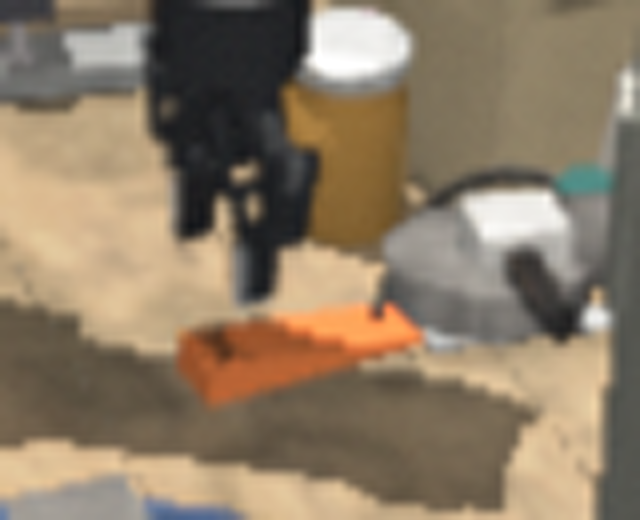

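The jaws at (225,220) stand above the wedge's butt, about 9 mm off to its left. I correct that and descend.

play_rows(
  commands=[
    {"hand": 0.3,"dx": 1,"dy": -9,"dz": 0,"roll": 0},
    {"hand": 0.3,"dx": 1,"dy": -9,"dz": 10,"roll": 0},
    {"hand": 0.3,"dx": 1,"dy": -9,"dz": 25,"roll": 0},
    {"hand": 0.3,"dx": 1,"dy": -9,"dz": 40,"roll": 0},
    {"hand": 0.3,"dx": 1,"dy": -9,"dz": 51,"roll": 0},
    {"hand": 0.3,"dx": 1,"dy": -9,"dz": 51,"roll": 0},
    {"hand": 0.3,"dx": 1,"dy": -9,"dz": 51,"roll": 0},
  ],
)

```text
time_s: 6.72
tool_pos: [0.5858, -0.2986, 0.0096]
tcp_rot: [-0.06, 0.998, 0.001, -0.001]
contact_force: [1.5, -0.4, 0.6]
grip_width: 0.653
gripper_force: 0.0
```

```bash
python3 -c "
from h import *
hk();print(read_state()['tool_pos'])"
```

```text
t 6.72 hook mm [  50.5 -343.4] z 9.6 F hook [ 1.6 -0.2] 0.6 grip 55.5 0.0
[ 0.585805   -0.29856801  0.00962077]
```

Close, then lift slightly.

play_rows(
  commands=[
    {"hand": -1,"dx": 0,"dy": 0,"dz": 0,"roll": 0},
    {"hand": -1,"dx": 0,"dy": 0,"dz": 0,"roll": 0},
    {"hand": -1,"dx": 0,"dy": 0,"dz": 0,"roll": 0},
    {"hand": -1,"dx": 0,"dy": 0,"dz": 0,"roll": 0},
    {"hand": -1,"dx": 0,"dy": 0,"dz": 0,"roll": 0},
    {"hand": -1,"dx": 0,"dy": 0,"dz": 0,"roll": 0},
    {"hand": -1,"dx": 0,"dy": 0,"dz": -10,"roll": 0},
    {"hand": -1,"dx": 0,"dy": 0,"dz": -25,"roll": 0},
    {"hand": -1,"dx": 0,"dy": 0,"dz": -50,"roll": 0},
    {"hand": -1,"dx": 0,"dy": 0,"dz": -80,"roll": 0},
    {"hand": -1,"dx": 0,"dy": 0,"dz": -100,"roll": 0},
    {"hand": -1,"dx": 0,"dy": 0,"dz": -100,"roll": 0},
  ],
)

```text
time_s: 7.72
tool_pos: [0.5897, -0.3008, 0.1177]
tcp_rot: [-0.06, 0.998, -0.002, 0.004]
contact_force: [1.0, -0.6, -0.5]
grip_width: 0.38
gripper_force: 61.3
```

Run:
```python
from h import *
hk();s=read_state();print(s["tool_pos"],s["tcp_rot"])
p,d,c=load("side");cv2.imwrite("pics/s5.png",cv2.resize(p[155:240,220:310],None,fx=7,fy=7,interpolation=2)[...,::-1])
```

```text
t 7.72 hook mm [  54.7 -345. ] z 117.7 F hook [ 1.1 -0.5] -0.5 grip 32.3 61.3
[ 0.58966725 -0.30081629  0.11769999] [-0.05990243  0.99819299 -0.00209528  0.00425071]
```

View pics/s5.png

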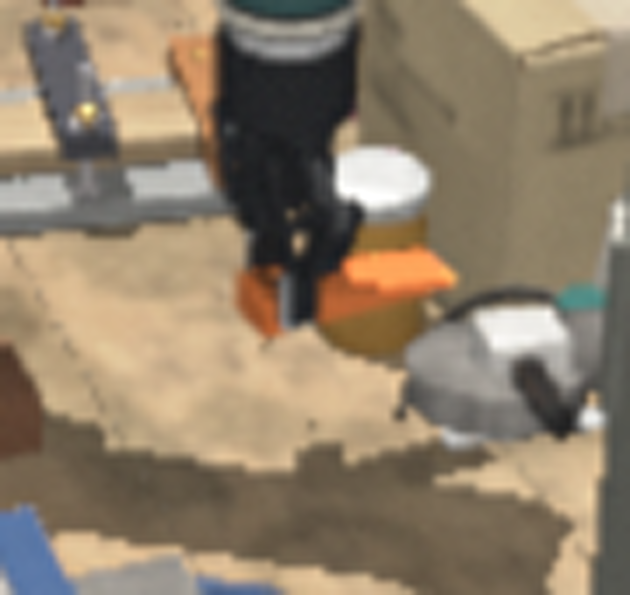

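The wedge is gripped level, tip forward. I carry it to a point before the bar.

play_rows(
  commands=[
    {"hand": -1,"dx": 20,"dy": 0,"dz": -30,"roll": 0},
    {"hand": -1,"dx": 35,"dy": 20,"dz": -50,"roll": 2},
    {"hand": -1,"dx": 50,"dy": 55,"dz": -50,"roll": 5},
    {"hand": -1,"dx": 65,"dy": 90,"dz": -50,"roll": 8},
    {"hand": -1,"dx": 80,"dy": 125,"dz": -50,"roll": 11},
    {"hand": -1,"dx": 95,"dy": 160,"dz": -50,"roll": 14},
    {"hand": -1,"dx": 105,"dy": 200,"dz": -50,"roll": 15.2},
    {"hand": -1,"dx": 108,"dy": 240,"dz": -50,"roll": 15.2},
    {"hand": -1,"dx": 108,"dy": 280,"dz": -50,"roll": 15.2},
    {"hand": -1,"dx": 108,"dy": 320,"dz": -50,"roll": 15.2},
    {"hand": -1,"dx": 108,"dy": 355,"dz": -50,"roll": 15.2},
    {"hand": -1,"dx": 108,"dy": 381,"dz": -50,"roll": 15.2},
  ],
)

```text
time_s: 8.77
tool_pos: [0.4323, 0.0693, 0.1609]
tcp_rot: [0.071, 0.997, 0.0, -0.001]
contact_force: [0.3, -0.5, -0.9]
grip_width: 0.379
gripper_force: 61.3
```

play_rows(
  commands=[
    {"hand": -1,"dx": 0,"dy": 0,"dz": 0,"roll": 0},
    {"hand": -1,"dx": 0,"dy": 0,"dz": 0,"roll": 0},
    {"hand": -1,"dx": 0,"dy": 0,"dz": 0,"roll": 0},
  ],
)

```text
time_s: 9.02
tool_pos: [0.4334, 0.0656, 0.161]
tcp_rot: [0.073, 0.997, -0.0, -0.0]
contact_force: [0.8, -0.3, -0.8]
grip_width: 0.378
gripper_force: 61.2
```

```bash
cat > w.py <<'E'
from h import *
hk();print(read_state()["tcp_rot"])
p,d,c=load("top");cv2.imwrite("pics/_t.png",p[...,::-1])
hsv=cv2.cvtColor(p,cv2.COLOR_RGB2HSV)
m=cv2.inRange(hsv,(5,215,190),(15,255,255)); m[:172]=0;m[245:]=0;m[:,:180]=0;m[:,:]=m;m[:,235:]=0
cs=max(cv2.findContours(m,0,1)[0],key=cv2.contourArea)
z=read_state()["tool_pos"][2]-.0096+.008
P=(ray(cs.reshape(-1,2),c,z)[:,:2]-HO)@HR*1000
print("orange hook mm x",P[:,0].min(),P[:,0].max(),"rect",cv2.minAreaRect(P.astype(np.float32)))
for x0 in np.arange(-140,40,10):
    k=P[abs(P[:,0]-x0)<5]
    if len(k)>1: print(x0,np.round([k[:,1].min(),k[:,1].max(),(k[:,1].min()+k[:,1].max())/2],1))
E
python3 w.py
```

```text
t 9.02 hook mm [-153.4   -5.4] z 161.0 F hook [ 0.8 -0.2] -0.8 grip 32.2 61.2
[ 7.26564033e-02  9.97356852e-01 -3.60483197e-04 -4.75608092e-04]
orange hook mm x -105.02718169587881 -66.68361902005547 rect ((-86.38165283203125, -9.375466346740723), (6.457836627960205, 41.68032455444336), 70.9400405883789)
-100 [-9.3 -2.6 -5.9]
-90 [-11.9  -8.8 -10.3]
-80 [-14.   -7.4 -10.7]
-70 [-17.1 -16.2 -16.7]
```

```bash
sed -i 's/^m=cv2.*/q=p.astype(int);m=((q[...,0]-q[...,2]>110)\&(hsv[...,1]>175)).astype(np.uint8)*255; m[:172]=0;m[245:]=0;m[:,:180]=0;m[:,235:]=0/' w.py; python3 w.py
```

```text
t 9.07 hook mm [-153.1   -5.8] z 161.0 F hook [ 0.2 -0.4] -0.4 grip 32.0 61.2
[ 7.33441441e-02  9.97306583e-01 -3.27515692e-04 -3.31006179e-04]
orange hook mm x -128.14482136806174 -53.287082500581015 rect ((-90.86602783203125, -5.176145553588867), (75.05582427978516, 31.016902923583984), 1.235777497291565)
-130 [-17.1 -13.1 -15.1]
-120 [-20.2  -4.5 -12.4]
-110 [-18.8   7.6  -5.6]
-100 [-20.9   9.   -5.9]
-90 [-19.5  10.   -4.8]
-80 [-18.6  10.5  -4. ]
-70 [-20.2   9.3  -5.5]
-60 [-19.3  10.3  -4.5]
-50 [-7.1  3.6 -1.8]
```

play_rows(
  commands=[
    {"hand": -1,"dx": 0,"dy": 0,"dz": 30,"roll": 0},
    {"hand": -1,"dx": 0,"dy": 0,"dz": 60,"roll": 0},
    {"hand": -1,"dx": 0,"dy": 0,"dz": 85,"roll": 0},
    {"hand": -1,"dx": 0,"dy": 0,"dz": 100,"roll": 0},
    {"hand": -1,"dx": 0,"dy": 0,"dz": 108,"roll": 0},
    {"hand": -1,"dx": 0,"dy": 0,"dz": 110,"roll": 0},
    {"hand": -1,"dx": 0,"dy": 0,"dz": 110,"roll": 0},
    {"hand": -1,"dx": 0,"dy": 0,"dz": 110,"roll": 0},
  ],
)

```text
time_s: 9.78
tool_pos: [0.4347, 0.0659, 0.052]
tcp_rot: [0.073, 0.997, 0.0, 0.001]
contact_force: [-0.2, -0.8, -0.5]
grip_width: 0.383
gripper_force: 61.3
```

```bash
python3 w.py
```

```text
t 9.78 hook mm [-152.2   -4.9] z 52.0 F hook [-0.1 -0.8] -0.5 grip 32.5 61.3
[7.29975063e-02 9.97331831e-01 2.22422042e-04 7.29827260e-04]
orange hook mm x -125.99411348091655 -52.45119572333209 rect ((-88.81005859375, -3.4636688232421875), (34.07331085205078, 73.5626220703125), 88.0792236328125)
-130 [-18.7 -14.9 -16.8]
-120 [-18.1  -9.5 -13.8]
-110 [-19.9  14.2  -2.8]
-100 [-19.4  12.   -3.7]
-90 [-18.4  13.   -2.7]
-80 [-20.2  11.2  -4.5]
-70 [-19.2  12.2  -3.5]
-60 [-21.5  12.7  -4.4]
-50 [-16.7   2.3  -7.2]
```

play_rows(
  commands=[
    {"hand": -1,"dx": 0,"dy": 0,"dz": 2,"roll": 0},
    {"hand": -1,"dx": -6,"dy": 0,"dz": 2,"roll": 0},
    {"hand": -1,"dx": -12,"dy": 0,"dz": 2,"roll": 0},
    {"hand": -1,"dx": -18,"dy": 0,"dz": 2,"roll": 0},
    {"hand": -1,"dx": -24,"dy": 0,"dz": 2,"roll": 0},
    {"hand": -1,"dx": -29,"dy": 0,"dz": 2,"roll": 0},
    {"hand": -1,"dx": -33,"dy": 0,"dz": 2,"roll": 0},
    {"hand": -1,"dx": -37,"dy": 0,"dz": 2,"roll": 0},
    {"hand": -1,"dx": -41,"dy": 0,"dz": 2,"roll": 0},
    {"hand": -1,"dx": -45,"dy": 0,"dz": 2,"roll": 0},
    {"hand": -1,"dx": -48,"dy": 0,"dz": 2,"roll": 0},
    {"hand": -1,"dx": -48,"dy": 0,"dz": 2,"roll": 0},
  ],
)

```text
time_s: 10.83
tool_pos: [0.4816, 0.0595, 0.0499]
tcp_rot: [0.072, 0.997, 0.0, -0.001]
contact_force: [-5.6, 0.9, 11.4]
grip_width: 0.382
gripper_force: 62.7
```

```bash
python3 w.py
```

```text
t 10.83 hook mm [-104.9   -4.4] z 49.9 F hook [-5.7  0.1] 11.4 grip 32.5 62.7
[ 7.24558724e-02  9.97371362e-01  3.38819458e-04 -6.30433329e-04]
orange hook mm x -71.93206384181181 -21.897418880212424 rect ((-48.11255645751953, -4.21403694152832), (50.14091110229492, 30.742109298706055), 7.530851364135742)
-70 [-18.9 -14.6 -16.8]
-60 [-17.9  -9.3 -13.6]
-50 [-19.7  11.3  -4.2]
-40 [-19.2  12.8  -3.2]
-30 [-17.7  13.3  -2.2]
-20 [-12.4  10.5  -0.9]
```

play_rows(
  commands=[
    {"hand": -1,"dx": 0,"dy": 0,"dz": -2,"roll": 0},
    {"hand": -1,"dx": -4,"dy": 0,"dz": -2,"roll": 0},
    {"hand": -1,"dx": -8,"dy": 0,"dz": -2,"roll": 0},
    {"hand": -1,"dx": -10,"dy": 0,"dz": -2,"roll": 0},
    {"hand": -1,"dx": -10,"dy": 0,"dz": -2,"roll": 0},
  ],
)

```text
time_s: 11.3
tool_pos: [0.4924, 0.0576, 0.0512]
tcp_rot: [0.073, 0.997, -0.0, 0.001]
contact_force: [0.6, 0.0, -1.0]
grip_width: 0.385
gripper_force: 61.3
```

```bash
python3 -c "from h import *;hk()"
```

```text
t 11.3 hook mm [-93.9  -4.7] z 51.2 F hook [0.5 0.1] -1.0 grip 32.7 61.3
```

play_rows(
  commands=[
    {"hand": -1,"dx": 0,"dy": 0,"dz": 1,"roll": 0},
    {"hand": 0.1,"dx": 0,"dy": 0,"dz": 1,"roll": 0},
    {"hand": 0.1,"dx": 0,"dy": 0,"dz": 1,"roll": 0},
    {"hand": 0.1,"dx": 0,"dy": 0,"dz": 1,"roll": 0},
    {"hand": 0.1,"dx": 0,"dy": 0,"dz": 1,"roll": 0},
    {"hand": 0.1,"dx": 0,"dy": 0,"dz": 0,"roll": 0},
    {"hand": 0.1,"dx": 10,"dy": 0,"dz": 0,"roll": 0},
    {"hand": 0.1,"dx": 20,"dy": 0,"dz": 0,"roll": 0},
    {"hand": 0.1,"dx": 30,"dy": 0,"dz": 0,"roll": 0},
    {"hand": 0.1,"dx": 45,"dy": 0,"dz": 0,"roll": 0},
    {"hand": 0.1,"dx": 45,"dy": 0,"dz": 0,"roll": 0},
    {"hand": 0.1,"dx": 45,"dy": 0,"dz": 0,"roll": 0},
  ],
)

```text
time_s: 12.3
tool_pos: [0.4459, 0.0647, 0.0514]
tcp_rot: [0.072, 0.997, 0.0, -0.0]
contact_force: [0.2, 0.7, 0.1]
grip_width: 0.549
gripper_force: 0.0
```

play_rows(
  commands=[
    {"hand": -1,"dx": 0,"dy": 0,"dz": 0,"roll": 0},
    {"hand": -1,"dx": 0,"dy": 0,"dz": 0,"roll": 0},
    {"hand": -1,"dx": 0,"dy": 0,"dz": 0,"roll": 0},
    {"hand": -1,"dx": 0,"dy": 0,"dz": 0,"roll": 0},
    {"hand": -1,"dx": 0,"dy": 0,"dz": 0,"roll": 0},
    {"hand": -1,"dx": 0,"dy": 0,"dz": 0,"roll": 0},
  ],
)

```text
time_s: 12.8
tool_pos: [0.447, 0.0642, 0.0512]
tcp_rot: [0.073, 0.997, -0.0, 0.0]
contact_force: [0.4, -0.2, 0.2]
grip_width: -0.003
gripper_force: 0.0
```

```bash
python3 w.py
python3 - <<'E'
from h import *
p,d,c=load("side");cv2.imwrite("pics/s6.png",cv2.resize(p[140:200,190:270],None,fx=8,fy=8,interpolation=2)[...,::-1])
E
```

```text
t 12.8 hook mm [-139.8   -4.7] z 51.2 F hook [ 0.4 -0.1] 0.2 grip -0.3 0.0
[ 7.26350593e-02  9.97358584e-01 -2.72345056e-05  5.04190246e-05]
orange hook mm x -110.38649117985032 -21.46179473839131 rect ((-65.47825622558594, -3.1618099212646484), (34.75961685180664, 88.86842346191406), 88.07528686523438)
-110 [-16.5 -16.  -16.3]
-100 [-19.3 -14.5 -16.9]
-90 [-18.3  13.6  -2.3]
-80 [-19.6  11.4  -4.1]
-70 [-19.1  12.4  -3.4]
-60 [-18.1  13.4  -2.3]
-50 [-19.9  11.1  -4.4]
-40 [-19.4  12.6  -3.4]
-30 [-21.7  13.1  -4.3]
-20 [-16.3  10.3  -3. ]
```

View pics/s6.png

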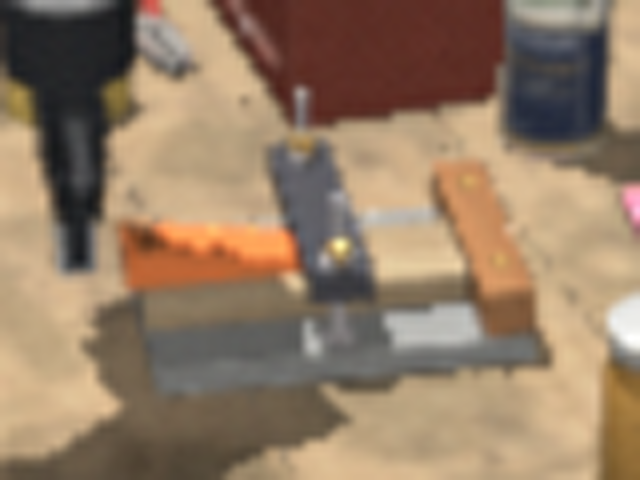

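The wedge lies flat on the board, tip under the bar, its butt at (122,255). The shut fingers at (80,250) are behind it. I push level.

play_rows(
  commands=[
    {"hand": -1,"dx": -5,"dy": 1,"dz": -1,"roll": 0},
    {"hand": -1,"dx": -10,"dy": 1,"dz": -1,"roll": 0},
    {"hand": -1,"dx": -13,"dy": 1,"dz": -1,"roll": 0},
    {"hand": -1,"dx": -16,"dy": 1,"dz": -1,"roll": 0},
    {"hand": -1,"dx": -18,"dy": 1,"dz": -1,"roll": 0},
    {"hand": -1,"dx": -20,"dy": 1,"dz": -1,"roll": 0},
    {"hand": -1,"dx": -22,"dy": 1,"dz": -1,"roll": 0},
    {"hand": -1,"dx": -24,"dy": 1,"dz": -1,"roll": 0},
    {"hand": -1,"dx": -26,"dy": 1,"dz": -1,"roll": 0},
    {"hand": -1,"dx": -26,"dy": 1,"dz": -1,"roll": 0},
  ],
)

```text
time_s: 13.73
tool_pos: [0.473, 0.0615, 0.0522]
tcp_rot: [0.073, 0.997, -0.0, 0.0]
contact_force: [0.2, 0.4, 0.4]
grip_width: -0.0
gripper_force: 0.0
```

```bash
python3 -c "from h import *;hk()"
```

```text
t 13.73 hook mm [-113.7   -3.7] z 52.2 F hook [0.2 0.4] 0.4 grip -0.0 0.0
```

play_rows(
  commands=[
    {"hand": -1,"dx": -2,"dy": 0,"dz": 0,"roll": 0},
    {"hand": -1,"dx": -3,"dy": 0,"dz": 0,"roll": 0},
    {"hand": -1,"dx": -4,"dy": 0,"dz": 0,"roll": 0},
    {"hand": -1,"dx": -5,"dy": 0,"dz": 0,"roll": 0},
    {"hand": -1,"dx": -6,"dy": 0,"dz": 0,"roll": 0},
    {"hand": -1,"dx": -6,"dy": 0,"dz": 0,"roll": 0},
  ],
)

```text
time_s: 14.23
tool_pos: [0.474, 0.0613, 0.0516]
tcp_rot: [0.072, 0.997, -0.0, -0.005]
contact_force: [-11.0, 2.2, 9.6]
grip_width: -0.002
gripper_force: 5.7
```

```bash
python3 -c "from h import *;hk()"
```

```text
t 14.23 hook mm [-112.7   -3.7] z 51.6 F hook [-11.2   0.6] 9.6 grip -0.2 5.7
```

Contact at 39 mm in. I push to about 18–20 N, raising the command a little to keep the push level.

play_rows(
  commands=[
    {"hand": -1,"dx": -1,"dy": 0,"dz": -1,"roll": 0},
    {"hand": -1,"dx": -2,"dy": 0,"dz": -2,"roll": 0},
    {"hand": -1,"dx": -3,"dy": 0,"dz": -2,"roll": 0},
    {"hand": -1,"dx": -4,"dy": 0,"dz": -2,"roll": 0},
    {"hand": -1,"dx": -4,"dy": 0,"dz": -2,"roll": 0},
  ],
)

```text
time_s: 14.65
tool_pos: [0.4746, 0.0608, 0.052]
tcp_rot: [0.072, 0.997, -0.001, -0.008]
contact_force: [-14.6, 3.5, -0.2]
grip_width: 0.001
gripper_force: 7.2
```

```bash
python3 -c "from h import *;hk()"
```

```text
t 14.65 hook mm [-112.    -4.1] z 52.0 F hook [-15.    1.3] -0.2 grip 0.1 7.2
```

Level push of 15 N. A bit more, to about 19 N.

play_rows(
  commands=[
    {"hand": -1,"dx": -1,"dy": 0,"dz": 0,"roll": 0},
    {"hand": -1,"dx": -2,"dy": 0,"dz": 0,"roll": 0},
    {"hand": -1,"dx": -2.5,"dy": 0,"dz": 0,"roll": 0},
    {"hand": -1,"dx": -2.5,"dy": 0,"dz": 0,"roll": 0},
    {"hand": -1,"dx": -2.5,"dy": 0,"dz": 0,"roll": 0},
    {"hand": -1,"dx": -2.5,"dy": 0,"dz": 0,"roll": 0},
  ],
)

```text
time_s: 15.15
tool_pos: [0.4746, 0.0608, 0.0518]
tcp_rot: [0.072, 0.997, -0.0, -0.011]
contact_force: [-19.2, 3.4, 6.5]
grip_width: -0.005
gripper_force: 10.2
```

```bash
python3 -c "from h import *;hk()"
```

```text
t 15.15 hook mm [-112.    -4.1] z 51.8 F hook [-19.5   0.5] 6.5 grip -0.4 10.2
```

Jammed at 19.5 N. I back off straight, then lift away and check.

play_rows(
  commands=[
    {"hand": -1,"dx": 4,"dy": 0,"dz": 0,"roll": 0},
    {"hand": -1,"dx": 9,"dy": 0,"dz": 0,"roll": 0},
    {"hand": -1,"dx": 16,"dy": 0,"dz": 0,"roll": 0},
    {"hand": -1,"dx": 30,"dy": 0,"dz": 0,"roll": 0},
    {"hand": -1,"dx": 42,"dy": 0,"dz": 0,"roll": 0},
    {"hand": -1,"dx": 42,"dy": 0,"dz": -30,"roll": 0},
    {"hand": -1,"dx": 42,"dy": 0,"dz": -70,"roll": 0},
    {"hand": -1,"dx": 42,"dy": -40,"dz": -110,"roll": 0},
    {"hand": -1,"dx": 42,"dy": -80,"dz": -150,"roll": 0},
    {"hand": -1,"dx": 42,"dy": -120,"dz": -150,"roll": 0},
    {"hand": -1,"dx": 42,"dy": -150,"dz": -150,"roll": 0},
    {"hand": -1,"dx": 42,"dy": -150,"dz": -150,"roll": 0},
  ],
)

```text
time_s: 16.15
tool_pos: [0.4222, -0.0883, 0.2068]
tcp_rot: [0.076, 0.997, -0.0, 0.003]
contact_force: [-0.9, -0.8, 0.1]
grip_width: -0.002
gripper_force: 0.0
```

```bash
python3 w.py; python3 b.py | grep far
python3 - <<'E'
from h import *
p,d,c=load("side");a=cv2.resize(p[135:225,185:305],None,fx=6,fy=6,interpolation=2);cv2.imwrite("pics/s7.png",a[...,::-1])
E
```

```text
t 16.15 hook mm [-142.  -159.3] z 206.8 F hook [-0.8 -0.9] 0.1 grip -0.2 0.0
[ 7.62439159e-02  9.97083928e-01 -2.85154558e-04  3.22875281e-03]
orange hook mm x -98.30617779164415 -26.585842785333586 rect ((-62.50346374511719, -23.14686393737793), (71.64832305908203, 31.761432647705078), 0.48718756437301636)
-100 [-36.2  -8.  -22.1]
-90 [-38.3  -7.5 -22.9]
-80 [-37.9  -8.7 -23.3]
-70 [-36.5  -7.3 -21.9]
-60 [-39.   -9.8 -24.4]
-50 [-37.7  -8.4 -23.1]
-40 [-36.3  -7.5 -21.9]
-30 [-37.9  -9.6 -23.8]
far -0.025 [(30, 85), (34, 86), (38, 87), (42, 86), (46, 86), (50, 86), (54, 85), (58, 85), (62, 84), (66, 84), (70, 82), (74, 93), (78, 125), (82, 141), (86, 138)]
far -0.005 [(30, 88), (34, 88), (38, 87), (42, 86), (46, 86), (50, 87), (54, 87), (58, 85), (62, 85), (66, 84), (70, 84), (74, 103), (78, 131), (82, 142), (86, 140)]
far 0.015 [(30, 86), (34, 86), (38, 88), (42, 88), (46, 86), (50, 85), (54, 84), (58, 85), (62, 85), (66, 84), (70, 82), (74, 92), (78, 122), (82, 139), (86, 139)]
far 0.045 [(30, 10), (34, 11), (38, 10), (42, 10), (46, 10), (50, 11), (54, 10), (58, 11), (62, 11), (66, 11), (70, 18), (74, 57), (78, 117), (82, 144), (86, 148)]
```

View pics/s7.png

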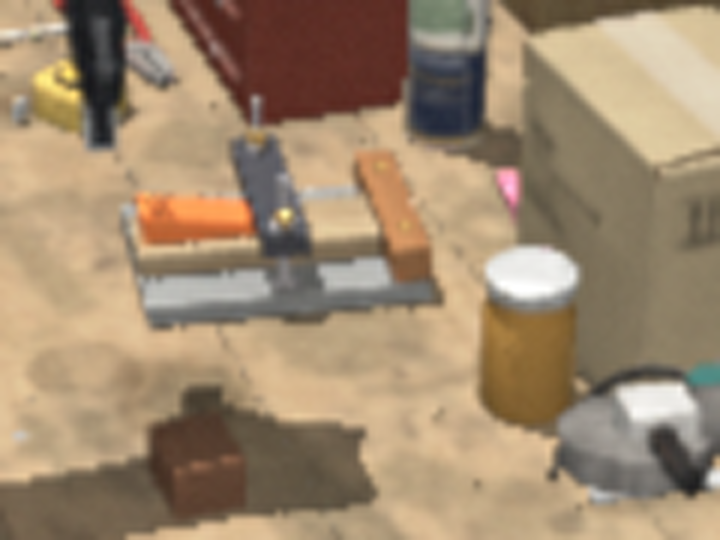

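The wedge stays in under the bar, from (140,218) to (255,218). The board's end meets the stop at (383,235), and the jar, block and tape are where they were. I hand it in.

```bash
python3 -c "from workcell import *;print(finish_job())"
```

```text
the job is handed in; nothing more can be done
None
```

The job is handed in after about 16 s of robot time: the board is home against the stop, and the orange wedge is jammed under the bar at about 19.5 N, still in place when last seen after letting go, with the tape measure, block and jar untouched.

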